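# Close the gap in the row of slide packets

## Task

One slide packet stands against the pipette-tip box, and an identical one has been left apart from it. Bring the stray packet up so that its narrow end butts flush against the free narrow end of the first, both standing on the worktop in one straight row with no gap. Leave the first packet and the lower, wider lancet box where they stand.

Things in the scene. Friction and masses are not known exactly. Their poses are not given: they have to be found in the camera images.
- stray_packet_center (a point): The slide packet to move: closed rigid card box, blue above, white below, 31 mm thick (its x), 83 mm long (its y), 57 mm high (its z), about 0.24 kg, loose. The point is its centre, 28.5 mm above its underside. It stands 45 to 85 mm short of the row packet, up to 25 mm out of line, turned up to 20 degrees. To its left (x 0.35 to 0.72, y 0.33 to 0.6) is a fixed microscope, 0.4 m tall: go round it.
- row_packet_center (a point): The identical slide packet that already stands against the tip box, loose; it stays where it is. Same axes: x across its 31 mm thickness, y along its 83 mm length, z up; the point is its centre, 28.5 mm above its underside. Its +y end is the free end, towards the stray packet; its -y end touches the tip box. When the packets are butted flush, their centres are 83 mm apart along this y.
- tip_box_center (a point): The pipette-tip box at the other end of the row, blue below with a pale grey lid, 95 mm (along the row) by 128 mm (across it) by 85 mm high, full and heavy: it does not move. The point is its centre.
- lancet_box_center (a point): A bystander to leave alone: a small white and green card box with an open flap, 48 mm by 75 mm by 40 mm high, lower and wider than the packets, loose, standing behind the row (on the side away from the robot). The point is its centre, 20 mm above its underside.

How it is judged:
By the outcome, as a careful person would: the job done as asked, in the order asked, and still so for the second after the job is handed in, with the robot touching nothing.
It also fails if it takes over 35 s, if anything falls off the work surface, if the arm or the gripper's body presses on something with over 40 N, if the wrist force passes 120 N, or if a joint passes its speed limit or range.

## Robot

A 6-joint arm with a two-finger parallel gripper is mounted at the origin on a cart in front of the work surface, level with it; the furniture and walls round the work are solid. World frame = base frame: x ahead of the robot, y to its left, z up, the work surface at z = 0. Lengths are in m, angles in rad, forces in N, time in s.
With the tool pointing down it reaches from about 0.375 to 0.9 m from the base axis. Payload 3.1 kg.
Tool frame: the origin (TCP) lies at the very end of the fingers, on their centre line; the grasp point (between the pads) lies 19 mm behind it; z points along the fingers, y is the direction in which the jaws open and shut (so a half turn about z gives the same grasp; the last joint's range is limited). The gripper opens to 87 mm and grips with 3 to 60 N. Pads are 19 mm wide; open, the fingers measure 117 mm over their backs; the gripper's body (75 mm by 190 mm) begins 51 mm behind the grasp point.
Start: joints at [-1.427, 0.527, 1.433, -0, 1.181, -0.178], TCP at [0.198, -0.593, 0.223] pointing down, gripper open.
Joint ranges: [-3.08, 3.08], [-0.75, 2.2], [0.22, 2.44], [-1.43, 4.57], [0, 2.65], [-2.85, 2.85]. Speed limits (rad/s): [2.79, 2.79, 3.14, 3.14, 3.14, 3.14].

## Interface

Orientations are given as a unit quaternion [x, y, z, w].
In Python, from rig import robot gives the robot as it stands. The module is installed in compiled form; this text tells all that it offers.
- The arm moves only by the tool send_rows, never from a script. Its argument "deltas" is a list of rows, each an object of numbers: "tx", "ty", "tz": the shift along the tool's x, y, z in cm; "rx", "ry", "rz": the turn, a rotation vector about the tool's x, y, z in rad. A call has 1 to 5 rows; each row is the pose to reach, as a shift and turn from the pose commanded when the call began, along the tool's axes at that moment; what a row does not reach only later rows make up. A row lasts 1/12 s, in which the tool goes at most 41.7 mm and 7.16 degrees, less where a joint would pass 70% of its speed; a pose out of reach is approached as far as the arm can. A call with a gripper value outside its range is refused whole. "claw" is the finger opening in cm, from 0 to 8.7, set as the call begins (left out, the last holds). The fingers move at their own pace and stop on an object; "squeeze" is the grip in N (left out, the last holds). Time passes only in rows, so rows that repeat a pose let the fingers close. It gives the time, the measured TCP pose, the force and the opening at its end, in the units of the state.
- robot.get_obs(): the state, without advancing time (a new reading comes with each control period).
- robot.camera(name): name is "scene" or "top" or "wrist"; returns a dict with "color" (384x512x3 uint8, red, green, blue), "z_map" (384x512 float32, m along the optical axis (not along the pixel's ray), 0 where there is no reading), "intrinsics" (3x3 intrinsics, pixels), "distortion" ([k1, k2, p1, p2, k3] as OpenCV has them; the pictures are not rectified), "R" (3x3) and "t" (3): a world point X has camera coordinates R X + t; the wrist camera has in their place "tool_from_camera" (4x4, takes a point from camera to tool coordinates, whose origin is the TCP and whose axes are the flange's). Camera axes: x right, y down, z forward; pixel columns grow to the right and rows downward; lengths in m; the calibration is good to about 2 mm. A picture is of the moment at which its call begins: read the wrist's pose just before it.
- robot.hand_in(): hands the job in, once; it reports no verdict.
Trained networks look in the newest picture that a camera, given by its name, has taken for a name from the list of things; names that differ only in an ending like _2 or _b are one class to them, and where a whole thing is asked for, a point or a joint stands for the part that bears it (a point fixed in the world has none). Each returns a list of dicts, best first, with "p" (0 to 1); they miss things now and then, are a little off and sometimes report something else, mostly with a low value. They report only what shows in the picture. A call takes as long as a camera call.
- robot.outline_of(label, camera): "pixels" (384x512 bool, what is visible of it) and "xy" ([column, row] in pixels, amid what is visible of it).
- robot.tip_of(label, camera): "xy" ([column, row] in pixels: a listed point, or the origin of a listed thing).
The state is a dict: "time": time; "q": joint angles; "joint_velocities": joint speeds; "joint_torque": joint torques, N m; "position": TCP position; "tool_rot": TCP orientation; "ft_force": force on the tool from outside, world axes, zero at the start; "moment": the same for the moment, N m; "grip_width": finger opening in m.
Only numpy, scipy, OpenCV 4.12 (cv2) and the standard library are available. Lean on these libraries where they do the work, as an engineer would, in place of code of your own. Each camera call takes 0.05 s, during which the arm holds its last target.

## Working session

There is one attempt and no reset: what is moved stays moved. The work goes in short steps, Python scripts to look and compute and a tool call to move; the robot and the scene stay as the last step left them, time stands still between calls to the robot, and variables do not carry over. Pictures are saved under pics/ and viewed, and the job is handed in when it is done.

Besides the shell and the picture viewer there is one more tool, called after "Call:" as name([rows], argument=value, ...), one row to a line, values as JSON. send_rows: Moves the arm, as the interface text tells. Its arguments: {"type":"object","properties":{"deltas":{"type":"array","items":{"type":"object","properties":{"tx":{"type":"number"},"ty":{"type":"number"},"tz":{"type":"number"},"rx":{"type":"number"},"ry":{"type":"number"},"rz":{"type":"number"}}}},"claw":{"type":"number"},"squeeze":{"type":"number"}},"required":["deltas"]}

```bash
mkdir -p pics; cat > h.py <<'E'
import numpy as np, cv2
from rig import robot
from scipy.spatial.transform import Rotation as Rn
def cloud(c,obs=None):
    z=c["z_map"]; h,w=z.shape
    u,v=np.meshgrid(np.arange(w),np.arange(h))
    p=cv2.undistortPoints(np.stack([u,v],-1).reshape(-1,1,2).astype(np.float64),c["intrinsics"],np.array(c["distortion"])).reshape(h,w,2)
    P=np.dstack([p*z[...,None],z])
    if "R" in c: W=(P-c["t"])@np.array(c["R"])
    else:
        T=np.array(c["tool_from_camera"]); Pt=P@T[:3,:3].T+T[:3,3]
        W=Pt@Rn.from_quat(obs["tool_rot"]).as_matrix().T+obs["position"]
    W[z<=0]=np.nan
    return W
def save(c,n): cv2.imwrite("pics/"+n,c["color"][...,::-1])
E
python3 - <<'E'
from h import *
o=robot.get_obs(); print({k:np.round(v,3) for k,v in o.items()})
ims=[]
for n in ["scene","top"]:
    c=robot.camera(n); ims.append(c["color"]); W=cloud(c); np.save(n+".npy",W); save(c,n+"0.png")
    print(n, np.round(-np.array(c["R"]).T@c["t"],3))
    for l in ["stray_packet_center","row_packet_center","tip_box_center","lancet_box_center"]:
        for d in robot.outline_of(l,n)[:3]:
            m=d["pixels"]; P=W[m]; P=P[~np.isnan(P[:,0])]
            print(l,round(d["p"],2),np.round(d["xy"]),m.sum(),np.round(np.median(P,0),3) if len(P) else None)
        print("  tip",[(round(d["p"],2),np.round(d["xy"])) for d in robot.tip_of(l,n)[:3]])
E
```

```text
{'time': np.float64(0.0), 'q': array([-1.427,  0.528,  1.434, -0.   ,  1.181, -0.179]), 'joint_velocities': array([-0.001, -0.   ,  0.001,  0.001,  0.002,  0.   ]), 'joint_torque': array([-1.0000e-03, -4.4005e+01, -1.7659e+01,  6.3000e-02,  5.8000e-02,
       -0.0000e+00]), 'position': array([ 0.198, -0.592,  0.222]), 'tool_rot': array([ 0.987,  0.16 ,  0.   , -0.001]), 'ft_force': array([ 0.691, -0.426, -0.107]), 'moment': array([-0.007,  0.017, -0.043]), 'grip_width': np.float64(0.087)}
scene [0.252 0.56  0.695]
stray_packet_center 0.58 [281. 269.] 1458 [0.454 0.198 0.054]
  tip [(0.84, array([282., 272.]))]
row_packet_center 0.56 [308. 205.] 1120 [0.499 0.065 0.055]
  tip [(0.55, array([308., 205.]))]
tip_box_center 0.58 [322. 164.] 3725 [ 0.519 -0.011  0.082]
  tip []
lancet_box_center 0.59 [240. 181.] 1045 [0.64  0.078 0.039]
  tip [(0.58, array([237., 182.]))]
top [0.47  0.097 0.915]
stray_packet_center 0.74 [213. 234.] 542 [0.461 0.19  0.057]
  tip [(0.77, array([215., 235.]))]
row_packet_center 0.6 [280. 219.] 519 [0.505 0.05  0.057]
  tip [(0.58, array([280., 220.])), (0.57, array([267., 160.]))]
tip_box_center 0.71 [314. 208.] 2403 [ 0.527 -0.035  0.085]
  tip []
lancet_box_center 0.96 [267. 160.] 730 [0.643 0.07  0.04 ]
  tip [(0.71, array([266., 159.]))]
```

```bash
python3 - <<'E'
from h import *
a=cv2.imread("pics/scene0.png");b=cv2.imread("pics/top0.png")
cv2.imwrite("pics/s0c.png",cv2.resize(a[110:340,150:430],None,fx=2.8,fy=2.6))
cv2.imwrite("pics/t0c.png",cv2.resize(b[120:280,140:390],None,fx=3.2,fy=3.2))
for n in ["scene","top"]:
    W=np.load(n+".npy")
    for nm,(cx,cy),zr in [("stray",(.46,.19),(.050,.064)),("row",(.505,.055),(.050,.064)),("tip",(.527,-.035),(.08,.09)),("lan",(.643,.07),(.034,.046))]:
        d=.075 if nm!="row" else .06
        m=(abs(W[...,0]-cx)<d)&(abs(W[...,1]-cy)<d)&(W[...,2]>zr[0])&(W[...,2]<zr[1])
        P=W[m]
        r=cv2.minAreaRect(P[:,:2].astype(np.float32)*1000); print(n,nm,m.sum(),r,np.round(cv2.boxPoints(r)).tolist(),round(np.median(P[:,2]),4))
E
```

```text
scene stray 898 ((461.1419677734375, 190.97833251953125), (85.04972076416016, 32.00059509277344), 89.30669403076172) [[445.0, 149.0], [477.0, 148.0], [478.0, 233.0], [446.0, 234.0]] 0.0555
scene row 885 ((506.795654296875, 46.215919494628906), (96.55403137207031, 89.94213104248047), 15.57564640045166) [[448.0, 77.0], [472.0, -10.0], [565.0, 16.0], [541.0, 102.0]] 0.0561
scene tip 2207 ((527.3610229492188, -38.65517807006836), (123.84541320800781, 93.85954284667969), 14.314332962036133) [[456.0, -8.0], [479.0, -99.0], [599.0, -69.0], [576.0, 22.0]] 0.0834
scene lan 781 ((614.6309814453125, 59.18098068237305), (114.05289459228516, 78.78658294677734), 16.1998348236084) [[549.0, 81.0], [571.0, 5.0], [680.0, 37.0], [658.0, 113.0]] 0.0393
top stray 511 ((461.807861328125, 190.13485717773438), (29.463777542114258, 82.38724517822266), 0.7096785306930542) [[447.0, 231.0], [448.0, 149.0], [477.0, 149.0], [476.0, 232.0]] 0.0567
top row 531 ((514.072509765625, 48.66868591308594), (82.03296661376953, 85.75609588623047), 14.830099105834961) [[463.0, 80.0], [485.0, -3.0], [565.0, 18.0], [543.0, 101.0]] 0.0567
top tip 2289 ((528.4427490234375, -39.188697814941406), (125.20698547363281, 91.86976623535156), 14.923493385314941) [[456.0, -11.0], [480.0, -100.0], [601.0, -67.0], [577.0, 21.0]] 0.0849
top lan 632 ((646.0303955078125, 68.76115417480469), (48.341346740722656, 75.11334228515625), 15.903480529785156) [[612.0, 98.0], [633.0, 26.0], [680.0, 39.0], [659.0, 112.0]] 0.0402
```

View pics/s0c.png

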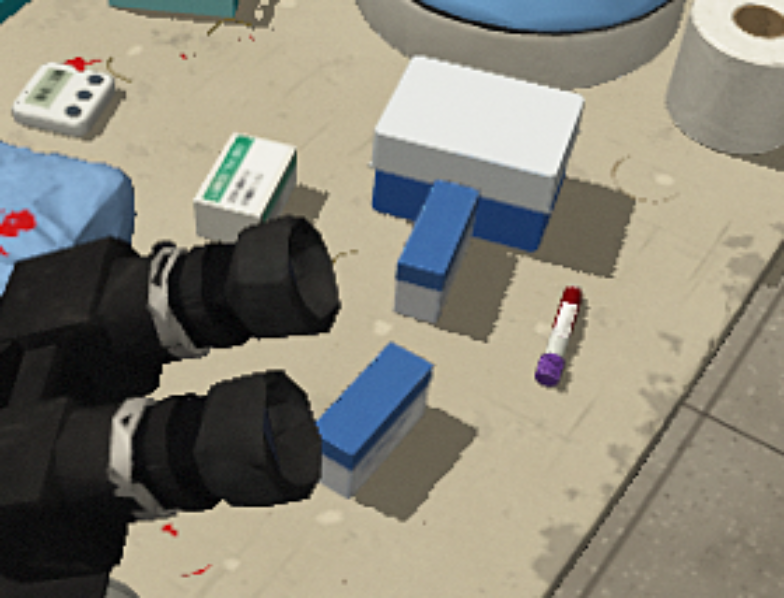

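View pics/t0c.png

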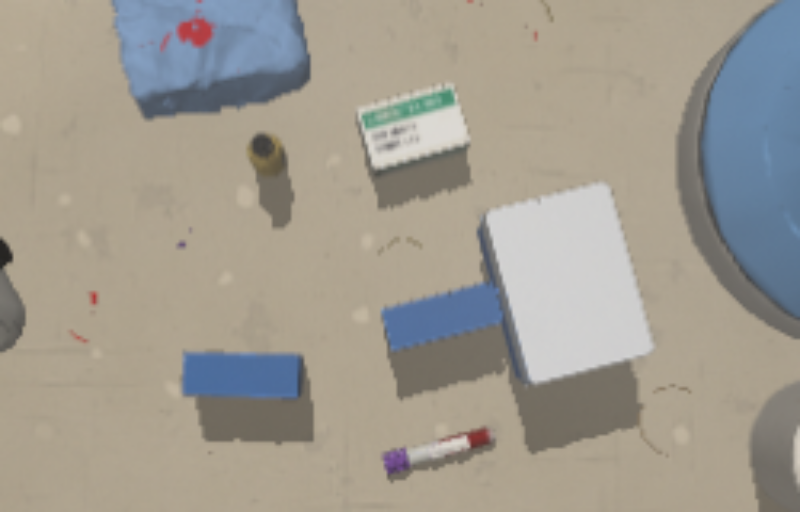

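The views show the stray packet at top px (215,235) and the row packet at (280,219). Next I'll fit the poses more tightly and check the obstacle heights.

```bash
cat >> h.py <<'E'
def fit(c,W,zr,box,L=.083,B=.031):
    "blue top face fit -> centre, yaw of long axis"
    col=c["color"].astype(int)
    blue=(col[...,2]-col[...,0]>50)
    m=blue&(W[...,2]>zr[0])&(W[...,2]<zr[1])&(W[...,0]>box[0])&(W[...,0]<box[1])&(W[...,1]>box[2])&(W[...,1]<box[3])
    n,lab,st,ce=cv2.connectedComponentsWithStats(m.astype(np.uint8))
    out=[]
    for i in range(1,n):
        if st[i,4]<150: continue
        P=W[lab==i]; r=cv2.minAreaRect((P[:,:2]*1000).astype(np.float32))
        b=cv2.boxPoints(r); e=b[1]-b[0] if np.linalg.norm(b[1]-b[0])>np.linalg.norm(b[2]-b[1]) else b[2]-b[1]
        if e[1]<0:e=-e
        C=np.cov(((P-P.mean(0))[:,:2]).T); w,v=np.linalg.eigh(C); d=v[:,1]*np.sign(v[1,1])
        out.append((st[i,4],np.round(r[0],1),np.round(r[1],1),round(np.degrees(np.arctan2(-e[0],e[1])),2),"pca",np.round(P.mean(0)*1000,1),round(np.degrees(np.arctan2(-d[0],d[1])),2)))
    return out
E
python3 - <<'E'
from h import *
for n in ["scene","top"]:
    c=robot.camera(n); W=cloud(c)
    for r in fit(c,W,(.049,.064),(.38,.6,0,.3)): print(n,*r)
W=np.load("top.npy");V=np.load("scene.npy")
A=np.concatenate([W.reshape(-1,3),V.reshape(-1,3)]);A=A[~np.isnan(A[:,0])]
print(" heights mm; rows x .1-.9, cols y -.7...+.6 step .1")
for x in np.arange(.1,1.,.1):
    print(round(x,1),[int(1000*max(A[(abs(A[:,0]-x)<.05)&(abs(A[:,1]-y)<.05)][:,2],default=-1)) for y in np.arange(-.7,.61,.1)])
# tube
P=A[(A[:,2]>.008)&(A[:,2]<.03)&(A[:,0]<.46)&(A[:,0]>.36)&(A[:,1]>-.03)&(A[:,1]<.13)]
print("tube",np.round(P.min(0),3),np.round(P.max(0),3))
E
```

```text
scene 610 [505.1  47.7] [31.3 85.6] 14.66 pca [503.9  51.   56. ] 15.25
scene 831 [461.6 191.7] [84.4 30.9] -0.45 pca [460.9 192.9  55.6] 0.62
top 442 [505.   46.6] [27.8 83.9] 14.97 pca [504.8  47.6  56.8] 15.07
top 442 [460.7 191.2] [27.2 80.3] 0.71 pca [461.  189.8  56.8] -0.28
 heights mm; rows x .1-.9, cols y -.7...+.6 step .1
0.1 [-787, -790, -789, -788, -787, -2, 1, 11, 8, 1, -789, -786, -787, -789]
0.2 [-787, -790, -790, -788, -787, -4, -1, 369, 367, -1, -787, -789, -788, -791]
0.3 [2, 1, 3, 4, 5, 3, 429, 407, 368, 4, 4, 5, 3, 2]
0.4 [2, 35, 32, 20, 103, 103, 5, 17, 55, 60, 397, 398, 367, 3]
0.5 [2, 37, 38, 120, 227, 225, 89, 90, 61, 61, 5, 371, 356, 167]
0.6 [1, 10, 36, 223, 258, 228, 104, 88, 45, 74, 4, 345, 343, 255]
0.7 [42, 4, 6, -1000, 229, 229, 93, 87, 88, 92, 89, 91, 254, 202]
0.8 [48, 57, 21, 20, 91, 88, 57, 20, 88, 91, 91, 6, 174, 174]
0.9 [13, 57, 106, 20, 57, 57, 59, 56, 57, 21, 22, 184, 216, 265]
tube [ 0.389 -0.016  0.008] [0.46  0.09  0.018]
```

```bash
python3 - <<'E'
from h import *
a=cv2.imread("pics/scene0.png");b=cv2.imread("pics/top0.png")
cv2.imwrite("pics/both.png",cv2.resize(np.vstack([a,b]),(400,600)))
for n in ["scene","top"]:
    W=np.load(n+".npy")
    for f in [(.15,.35,-.15,.15),(.35,.75,.2,.5),(.4,.75,-.45,-.15)]:
        m=(W[...,0]>f[0])&(W[...,0]<f[1])&(W[...,1]>f[2])&(W[...,1]<f[3])&(W[...,2]>.12)
        if m.sum(): ys,xs=np.nonzero(m); print(n,f,m.sum(),"px",xs.min(),xs.max(),ys.min(),ys.max(),"W",np.round(W[m].min(0),2),np.round(W[m].max(0),2))
E
```

```text
scene (0.15, 0.35, -0.15, 0.15) 4082 px 465 511 67 225 W [ 0.19 -0.06  0.23] [0.28 0.1  0.39]
scene (0.35, 0.75, 0.2, 0.5) 28137 px 4 271 192 383 W [0.35 0.33 0.13] [0.67 0.5  0.4 ]
scene (0.4, 0.75, -0.45, -0.15) 6601 px 290 389 7 95 W [ 0.51 -0.35  0.12] [ 0.73 -0.16  0.26]
top (0.15, 0.35, -0.15, 0.15) 3488 px 256 418 350 383 W [ 0.23 -0.11  0.22] [0.28 0.09 0.43]
top (0.35, 0.75, 0.2, 0.5) 12749 px 6 126 124 309 W [0.35 0.33 0.12] [0.69 0.5  0.4 ]
top (0.4, 0.75, -0.45, -0.15) 8468 px 376 487 116 215 W [ 0.51 -0.36  0.12] [ 0.73 -0.16  0.26]
```

View pics/both.png

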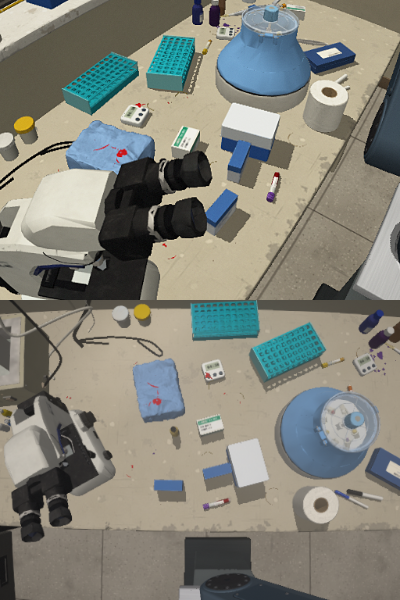

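The tall item near x 0.2–0.28 is the arm's own link. The blue basin is at x>0.51, y −0.36 to −0.16. I'll keep the path between them at z≈0.26.

```bash
cat >> h.py <<'E'
def delta(xyz,a_deg,p=None,q=None):
    "deltas (cm, rad) from pose to world xyz, tool-down, tool x at yaw a"
    o=robot.get_obs(); p=o["position"] if p is None else p
    R=Rn.from_quat(o["tool_rot"] if q is None else q).as_matrix()
    a=np.radians(a_deg); T=np.array([[np.cos(a),np.sin(a),0],[np.sin(a),-np.cos(a),0],[0,0,-1]]).T
    T=np.column_stack([[np.cos(a),np.sin(a),0],[np.sin(a),-np.cos(a),0],[0,0,-1]])
    t=R.T@(np.array(xyz)-p)*100; r=Rn.from_matrix(R.T@T).as_rotvec()
    print("t",np.round(t,2),"r",np.round(r,4),"| cur",np.round(p,4),"a",round(np.degrees(np.arctan2(R[1,0],R[0,0])),2))
E
python3 - <<'E'
from h import *
delta([.36,-.40,.26],50)
E
```

```text
t [ 21.5  -13.16  -3.74] r [ 0.      0.     -0.5508] | cur [ 0.1977 -0.5929  0.2226] a 18.44
```

Call:
send_rows([
  {"tx": 4,"ty": -2.4,"tz": -0.8,"rz": -0.11},
  {"tx": 8,"ty": -4.8,"tz": -1.6,"rz": -0.22},
  {"tx": 12,"ty": -7.4,"tz": -2.2,"rz": -0.33},
  {"tx": 15,"ty": -10,"tz": -3,"rz": -0.44},
  {"tx": 18,"ty": -13,"tz": -3.8,"rz": -0.55},
], claw=8.0, squeeze=15)

```text
schema error: expected keys tx, ty, tz, rx, ry, rz
```

```bash
python3 - <<'E'
from h import *
o=robot.get_obs(); print(np.round(o["q"],2),o["time"])
delta([.40,-.2,.26],75)
delta([.44,-.05,.26],90)
E
```

```text
[-1.43  0.53  1.43  0.    1.18 -0.18] 1.0
t [ 31.62 -30.87  -3.74] r [ 0.      0.     -0.9871] | cur [ 0.1977 -0.5929  0.2226] a 18.44
t [ 40.16 -43.83  -3.74] r [ 0.      0.     -1.2489] | cur [ 0.1977 -0.5929  0.2226] a 18.44
```

All six keys are needed.

Call:
send_rows([
  {"tx": 3.5,"ty": -2,"tz": -0.8,"rx": 0,"ry": 0,"rz": -0.11},
  {"tx": 7,"ty": -4,"tz": -1.6,"rx": 0,"ry": 0,"rz": -0.22},
  {"tx": 10.5,"ty": -6,"tz": -2.4,"rx": 0,"ry": 0,"rz": -0.33},
  {"tx": 14,"ty": -8,"tz": -3.2,"rx": 0,"ry": 0,"rz": -0.44},
  {"tx": 17,"ty": -10.5,"tz": -4,"rx": 0,"ry": 0,"rz": -0.55},
], claw=8.0, squeeze=15)

```text
time: 1.42
position: [0.3274, -0.4387, 0.263]
tool_rot: [0.905, 0.425, 0.0, 0.001]
ft_force: [0.3, 0.2, 0.3]
grip_width: 0.08
```

```bash
python3 - <<'E'
from h import *
o=robot.get_obs(); print(np.round(o["q"],2),o["time"])
delta([.40,-.25,.26],80)
E
```

```text
[-1.13  0.37  1.58  0.    1.18 -0.44] 1.4167
t [19.15 -6.48  0.29] r [ 1.500e-03  4.000e-04 -5.193e-01] | cur [ 0.3274 -0.4387  0.263 ] a 50.25
```

Call:
send_rows([
  {"tx": 3.8,"ty": -1.3,"tz": 0,"rx": 0,"ry": 0,"rz": -0.11},
  {"tx": 7.6,"ty": -2.6,"tz": 0,"rx": 0,"ry": 0,"rz": -0.22},
  {"tx": 11.4,"ty": -3.9,"tz": 0,"rx": 0,"ry": 0,"rz": -0.33},
  {"tx": 15.2,"ty": -5.2,"tz": 0,"rx": 0,"ry": 0,"rz": -0.44},
  {"tx": 19,"ty": -6.5,"tz": 0,"rx": 0,"ry": 0,"rz": -0.54},
])

```text
time: 1.83
position: [0.3987, -0.2504, 0.2628]
tool_rot: [0.759, 0.651, 0.0, 0.0]
ft_force: [0.7, -1.3, 0.4]
grip_width: 0.0799
```

```bash
python3 - <<'E'
from h import *
o=robot.get_obs(); print(np.round(o["q"],2),o["time"])
delta([.43,-.06,.26],90)
delta([.44,0.12,.26],90)
E
```

```text
[-0.8   0.27  1.76  0.    1.12 -0.64] 1.8333
t [19.3   0.17  0.28] r [ 0.0006  0.0003 -0.1541] | cur [ 0.3987 -0.2504  0.2628] a 81.17
t [37.24 -1.6   0.27] r [ 0.0006  0.0003 -0.1541] | cur [ 0.3987 -0.2504  0.2628] a 81.17
```

Call:
send_rows([
  {"tx": 3.8,"ty": 0,"tz": 0,"rx": 0,"ry": 0,"rz": -0.06},
  {"tx": 7.6,"ty": 0,"tz": 0,"rx": 0,"ry": 0,"rz": -0.12},
  {"tx": 11.4,"ty": 0,"tz": 0,"rx": 0,"ry": 0,"rz": -0.154},
  {"tx": 15.2,"ty": 0,"tz": 0,"rx": 0,"ry": 0,"rz": -0.154},
  {"tx": 19,"ty": 0,"tz": 0,"rx": 0,"ry": 0,"rz": -0.154},
])

```text
time: 2.25
position: [0.4284, -0.0629, 0.2629]
tool_rot: [0.709, 0.705, 0.0, 0.0]
ft_force: [0.6, -0.1, -1.1]
grip_width: 0.0798
```

Call:
send_rows([
  {"tx": 3.8,"ty": 0.3,"tz": 0,"rx": 0,"ry": 0,"rz": 0},
  {"tx": 7.6,"ty": 0.6,"tz": 0,"rx": 0,"ry": 0,"rz": 0},
  {"tx": 11.4,"ty": 0.9,"tz": 0,"rx": 0,"ry": 0,"rz": 0},
  {"tx": 14,"ty": 1.2,"tz": 0,"rx": 0,"ry": 0,"rz": 0},
  {"tx": 14,"ty": 1.2,"tz": 0,"rx": 0,"ry": 0,"rz": 0},
])

```text
time: 2.67
position: [0.4409, 0.0795, 0.2628]
tool_rot: [0.707, 0.707, 0.001, -0.0]
ft_force: [1.0, -0.1, 1.4]
grip_width: 0.0802
```

```bash
python3 - <<'E'
from h import *
o=robot.get_obs(); print(np.round(o["q"],2),o["time"])
c=robot.camera("wrist"); save(c,"w1.png"); W=cloud(c,o)
for r in fit(c,W,(.049,.064),(.38,.6,-.05,.3)): print(*r)
c=robot.camera("top")
delta([.461,0.19,.12],90.3)
E
```

```text
[-0.07  0.23  1.81  0.    1.1  -0.07] 2.6667
2380 [461. 190.] [81.9 30.1] -1.01 pca [461.1 191.3  57.2] -1.01
1805 [504.5  46.3] [30.9 85. ] 15.39 pca [503.9  48.6  57.2] 15.08
t [11.41  1.97 14.26] r [ 0.0003  0.0006 -0.0072] | cur [0.441  0.076  0.2627] a 89.89
```

View pics/w1.png

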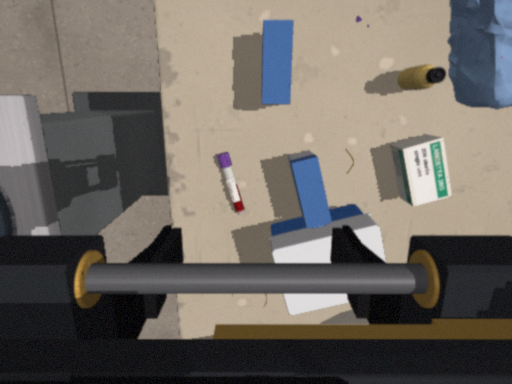

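Wrist view: the stray packet is at px (277,62) and the row packet at (311,190). The wrist fit puts the stray packet at (0.461, 0.1905) with yaw about −1°, and the row packet at yaw about 15°. I'll move over the stray packet and go down.

Call:
send_rows([
  {"tx": 3.7,"ty": 0.7,"tz": 1.5,"rx": 0,"ry": 0,"rz": 0},
  {"tx": 7.4,"ty": 1.4,"tz": 3,"rx": 0,"ry": 0,"rz": 0.015},
  {"tx": 11,"ty": 2,"tz": 5,"rx": 0,"ry": 0,"rz": 0.015},
  {"tx": 11.4,"ty": 2,"tz": 9,"rx": 0,"ry": 0,"rz": 0.015},
  {"tx": 11.4,"ty": 2,"tz": 12.5,"rx": 0,"ry": 0,"rz": 0.015},
])

```text
time: 3.18
position: [0.4634, 0.19, 0.137]
tool_rot: [0.714, 0.701, 0.002, 0.001]
ft_force: [0.3, -0.4, -0.9]
grip_width: 0.0799
```

```bash
python3 - <<'E'
from h import *
o=robot.get_obs(); c=robot.camera("wrist"); save(c,"w2.png"); W=cloud(c,o)
for r in fit(c,W,(.049,.064),(.38,.6,-.05,.3)): print(*r)
c=robot.camera("top"); W=cloud(c); save(c,"t2.png")
for r in fit(c,W,(.049,.064),(.38,.6,-.05,.3)): print(*r)
delta([.461,0.1905,.019],89)
E
```

```text
3343 [461.3 190.4] [82.3 29.7] -0.15 pca [463.3 196.1  57.2] 3.7
447 [496.1  80.2] [29.7 16.5] -75.39 pca [497.1  82.4  57.3] -85.46
446 [505.   46.5] [28.  84.3] 14.99 pca [504.7  47.6  56.7] 15.07
t [ 0.34  0.46 11.39] r [-0.0123  0.0028 -0.0033] | cur [0.4578 0.1875 0.133 ] a 88.81
```

View pics/w2.png

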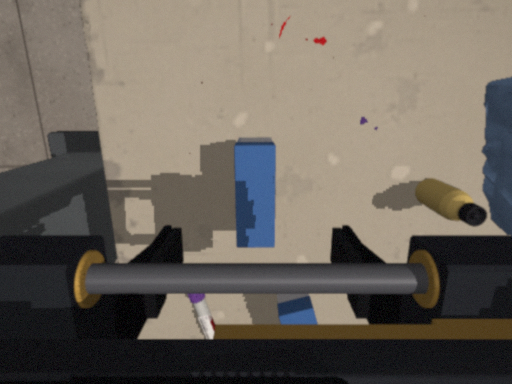

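Wrist view: the stray packet is at px (255,195), between the open fingers and square to them. Going down.

Call:
send_rows([
  {"tx": 0,"ty": 0,"tz": 3,"rx": 0,"ry": 0,"rz": 0},
  {"tx": 0,"ty": 0,"tz": 6,"rx": 0,"ry": 0,"rz": 0},
  {"tx": 0,"ty": 0,"tz": 9,"rx": 0,"ry": 0,"rz": 0},
  {"tx": 0,"ty": 0,"tz": 10.5,"rx": 0,"ry": 0,"rz": 0},
  {"tx": 0,"ty": 0,"tz": 11.5,"rx": 0,"ry": 0,"rz": 0},
])

```text
time: 3.7
position: [0.4626, 0.1878, 0.0225]
tool_rot: [0.715, 0.699, -0.0, 0.0]
ft_force: [0.4, 0.2, -0.2]
grip_width: 0.0797
```

Call:
send_rows([
  {"tx": 0,"ty": 0,"tz": 0,"rx": 0,"ry": 0,"rz": 0},
  {"tx": 0,"ty": 0,"tz": 0,"rx": 0,"ry": 0,"rz": 0},
])

```text
time: 3.87
position: [0.4629, 0.1886, 0.0237]
tool_rot: [0.715, 0.699, 0.001, 0.001]
ft_force: [0.6, 0.6, 0.7]
grip_width: 0.0801
```

```bash
python3 - <<'E'
from h import *
o=robot.get_obs(); print(np.round(o["ft_force"],1),o["grip_width"])
c=robot.camera("wrist"); save(c,"w3.png")
delta([.461,0.1905,.02],89)
E
```

```text
[0.6 0.6 0.7] 0.08009195144015487
t [ 0.16 -0.22  0.4 ] r [ 0.0028 -0.0005 -0.0036] | cur [0.4631 0.1888 0.024 ] a 88.8
```

View pics/w3.png

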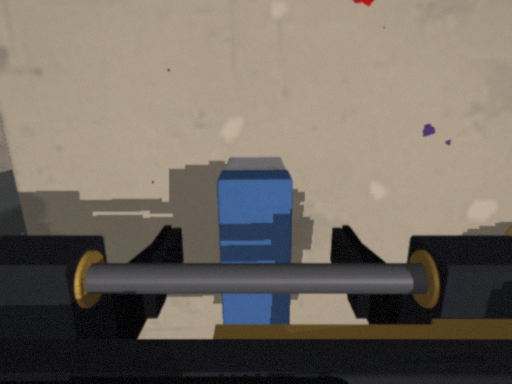

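Call:
send_rows([
  {"tx": 0,"ty": 0,"tz": 0,"rx": 0,"ry": 0,"rz": 0},
  {"tx": 0,"ty": 0,"tz": 0,"rx": 0,"ry": 0,"rz": 0},
  {"tx": 0,"ty": 0,"tz": 0,"rx": 0,"ry": 0,"rz": 0},
  {"tx": 0,"ty": 0,"tz": 0,"rx": 0,"ry": 0,"rz": 0},
  {"tx": 0,"ty": 0,"tz": 0,"rx": 0,"ry": 0,"rz": 0},
], claw=2.5, squeeze=20)

```text
time: 4.33
position: [0.4617, 0.1893, 0.0229]
tool_rot: [0.714, 0.7, 0.0, 0.0]
ft_force: [-0.4, 0.8, 0.1]
grip_width: 0.0546
```

```bash
python3 - <<'E'
from h import *
o=robot.get_obs(); print(np.round(o["ft_force"],1),o["grip_width"],o["time"])
c=robot.camera("wrist"); W=cloud(c,o)
c=robot.camera("top"); W=cloud(c); save(c,"t3.png")
for n in ["scene"]:
    c=robot.camera(n); W=cloud(c); save(c,"s3.png")
    for r in fit(c,W,(.049,.064),(.38,.6,-.05,.3)): print(*r)
delta([.461,0.1905,.02],89)
E
```

```text
[-0.4  0.8  0.1] 0.054585166998124345 4.3333
400 [460.9 213.6] [38.8 31.1] -1.01 pca [460.7 214.8  55.3] 14.07
t [ 0.12 -0.06  0.26] r [ 0.0001 -0.     -0.0024] | cur [0.4616 0.1893 0.0226] a 88.86
```

Fingers are still closing slowly, at about 60 mm/s.

Call:
send_rows([
  {"tx": 0,"ty": 0,"tz": 0,"rx": 0,"ry": 0,"rz": 0},
  {"tx": 0,"ty": 0,"tz": 0,"rx": 0,"ry": 0,"rz": 0},
  {"tx": 0,"ty": 0,"tz": 0,"rx": 0,"ry": 0,"rz": 0},
  {"tx": 0,"ty": 0,"tz": 0,"rx": 0,"ry": 0,"rz": 0},
  {"tx": 0,"ty": 0,"tz": 0,"rx": 0,"ry": 0,"rz": 0},
])

```text
time: 4.9
position: [0.4619, 0.1892, 0.0225]
tool_rot: [0.714, 0.7, 0.0, 0.0]
ft_force: [1.0, 0.7, -0.9]
grip_width: 0.0297
```

Call:
send_rows([
  {"tx": 0,"ty": 0,"tz": 0,"rx": 0,"ry": 0,"rz": 0},
  {"tx": 0,"ty": 0,"tz": 0,"rx": 0,"ry": 0,"rz": 0},
  {"tx": 0,"ty": 0,"tz": 0,"rx": 0,"ry": 0,"rz": 0},
])

```text
time: 5.15
position: [0.4617, 0.1892, 0.0225]
tool_rot: [0.714, 0.7, 0.0, 0.0]
ft_force: [0.4, 0.5, -0.4]
grip_width: 0.0299
```

```bash
python3 - <<'E'
from h import *
o=robot.get_obs(); print(np.round(o["ft_force"],1),o["grip_width"],o["time"])
c=robot.camera("wrist"); W=cloud(c,o); save(c,"w4.png")
for r in fit(c,W,(.049,.064),(.38,.6,-.05,.3)): print(*r)
for n in ["scene","top"]:
    c=robot.camera(n); W=cloud(c); save(c,n+"4.png")
    for r in fit(c,W,(.049,.064),(.38,.6,-.05,.3)): print(*r)
delta([.461,0.1905,.02],89)
E
```

```text
[ 0.4  0.5 -0.4] 0.029909486746855483 5.15
6021 [461.  213.8] [36.3 30.4] -0.72 pca [460.9 215.4  57. ] -1.7
1803 [460.2 172.5] [16.  29.4] 88.17 pca [460.2 172.6  57.3] 88.85
381 [460.5 213.8] [38.6 31.7] -1.39 pca [460.3 216.3  55.1] 27.43
444 [505.   46.5] [27.9 84.2] 15.0 pca [504.7  47.7  56.8] 15.02
t [ 0.13 -0.06  0.25] r [-0.0002  0.     -0.0026] | cur [0.4615 0.1892 0.0225] a 88.85
```

View pics/w4.png

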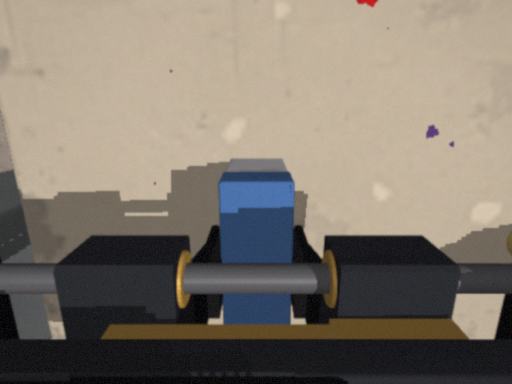

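View pics/scene4.png

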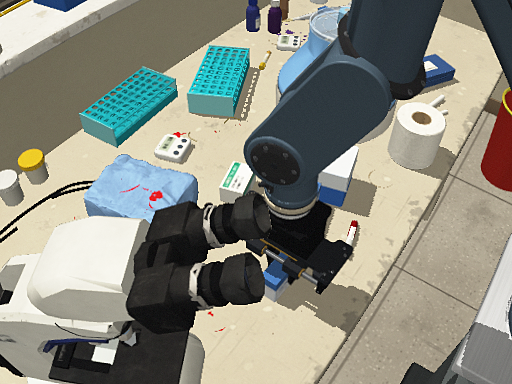

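View pics/top4.png

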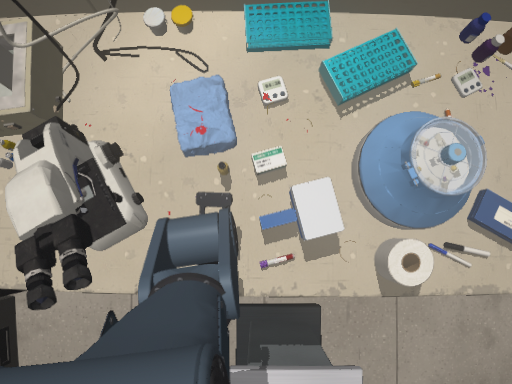

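The grip is at 29.9 mm, with the packet square between the pads. I'll lift it 5 mm, turn it to the row's 15° and stop about 20 mm short.

Call:
send_rows([
  {"tx": 0,"ty": 0,"tz": -0.3,"rx": 0,"ry": 0,"rz": 0},
  {"tx": -0.5,"ty": 0.2,"tz": -0.6,"rx": 0,"ry": 0,"rz": -0.05},
  {"tx": -1.5,"ty": 0.6,"tz": -0.6,"rx": 0,"ry": 0,"rz": -0.12},
  {"tx": -2.6,"ty": 1.0,"tz": -0.6,"rx": 0,"ry": 0,"rz": -0.19},
  {"tx": -3.6,"ty": 1.4,"tz": -0.6,"rx": 0,"ry": 0,"rz": -0.25},
])

```text
time: 5.72
position: [0.4743, 0.1526, 0.0286]
tool_rot: [0.62, 0.785, -0.0, -0.0]
ft_force: [0.8, -0.1, -2.2]
grip_width: 0.03
```

Call:
send_rows([
  {"tx": -0.6,"ty": 0.1,"tz": 0,"rx": 0,"ry": 0,"rz": -0.033},
  {"tx": -0.6,"ty": 0.1,"tz": 0,"rx": 0,"ry": 0,"rz": -0.033},
  {"tx": -0.6,"ty": 0.1,"tz": 0,"rx": 0,"ry": 0,"rz": -0.033},
  {"tx": -0.6,"ty": 0.1,"tz": 0,"rx": 0,"ry": 0,"rz": -0.033},
])

```text
time: 6.05
position: [0.4766, 0.1475, 0.0285]
tool_rot: [0.609, 0.793, -0.0, -0.0]
ft_force: [0.5, -0.6, -2.7]
grip_width: 0.0297
```

```bash
python3 - <<'E'
from h import *
o=robot.get_obs(); print(np.round(o["ft_force"],1),o["grip_width"],o["time"])
c=robot.camera("wrist"); W=cloud(c,o); save(c,"w5.png")
for r in fit(c,W,(.049,.07),(.38,.6,-.05,.3)): print(*r)
for n in ["scene","top"]:
    c=robot.camera(n); W=cloud(c); save(c,n+"5.png")
    for r in fit(c,W,(.049,.07),(.38,.6,-.05,.3)): print(n,*r)
delta([.478,0.1455,.0225],105.05)
a=cv2.imread("pics/scene5.png");b=cv2.imread("pics/top5.png")
cv2.imwrite("pics/b5.png",np.hstack([cv2.resize(a[160:300,220:380],None,fx=2.4,fy=2.4),cv2.resize(b[150:290,180:340],None,fx=2.4,fy=2.4)]))
E
```

```text
[ 0.5 -0.6 -2.7] 0.029720982182313612 6.05
6000 [468.8 171. ] [30.1 36.8] 14.99 pca [468.3 172.6  63. ] 15.6
1848 [479.5 131.3] [29.8 16. ] -74.73 pca [479.4 131.5  63.3] -75.64
scene 487 [469.2 167.9] [30.7 47.3] 14.12 pca [468.8 171.8  60.7] 18.58
top 410 [505.8  44.3] [28.2 78.9] 14.52 pca [505.6  44.2  56.7] 15.92
t [-0.25  0.06  0.61] r [-0.0004 -0.0001  0.0006] | cur [0.4768 0.1477 0.0286] a 105.09
```

View pics/b5.png

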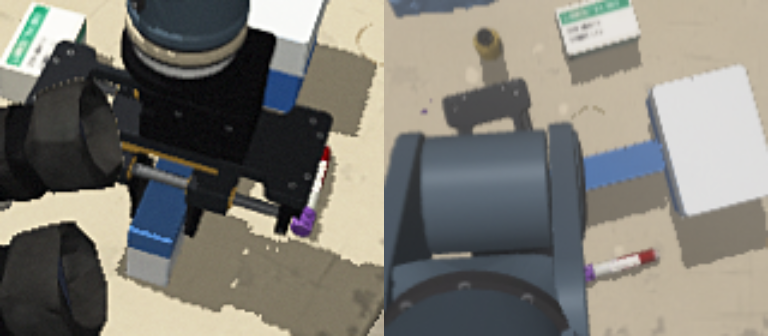

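View pics/w5.png

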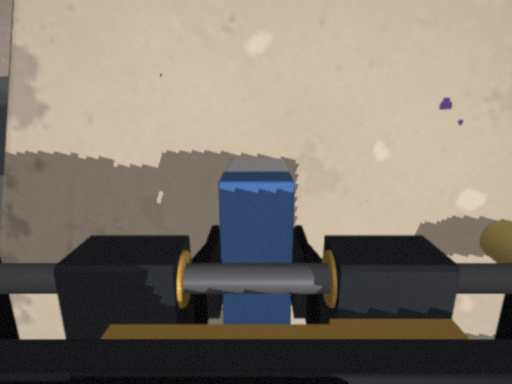

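The packet hangs square, with yaw about 15° by the wrist fit. It is about 2.2 mm off the row line towards the robot, with a gap of about 22 mm. I'll close most of the gap, correct sideways, set it down, then slide in slowly and watch the force.

Call:
send_rows([
  {"tx": -0.6,"ty": 0.1,"tz": 0,"rx": 0,"ry": 0,"rz": 0},
  {"tx": -1.2,"ty": 0.22,"tz": 0,"rx": 0,"ry": 0,"rz": 0},
  {"tx": -1.7,"ty": 0.22,"tz": 0,"rx": 0,"ry": 0,"rz": 0},
  {"tx": -1.7,"ty": 0.22,"tz": 0.3,"rx": 0,"ry": 0,"rz": 0},
  {"tx": -1.7,"ty": 0.22,"tz": 0.58,"rx": 0,"ry": 0,"rz": 0},
])

```text
time: 6.62
position: [0.4842, 0.131, 0.0226]
tool_rot: [0.609, 0.793, 0.0, 0.0]
ft_force: [0.5, 0.5, -2.7]
grip_width: 0.0299
```

Call:
send_rows([
  {"tx": -0.05,"ty": 0,"tz": 0.02,"rx": 0,"ry": 0,"rz": 0},
  {"tx": -0.1,"ty": 0,"tz": 0.02,"rx": 0,"ry": 0,"rz": 0},
  {"tx": -0.2,"ty": 0,"tz": 0.02,"rx": 0,"ry": 0,"rz": 0},
  {"tx": -0.3,"ty": 0,"tz": 0.02,"rx": 0,"ry": 0,"rz": 0},
])

```text
time: 6.95
position: [0.4842, 0.1286, 0.0224]
tool_rot: [0.608, 0.794, -0.0, -0.0]
ft_force: [-0.3, -0.5, -2.3]
grip_width: 0.0301
```

```bash
python3 - <<'E'
from h import *
o=robot.get_obs(); print(np.round(o["ft_force"],1),o["grip_width"],o["time"])
c=robot.camera("wrist"); W=cloud(c,o); save(c,"w6.png")
for r in fit(c,W,(.049,.07),(.38,.6,-.05,.3)): print(*r)
c=robot.camera("scene"); W=cloud(c); save(c,"s6.png")
for r in fit(c,W,(.049,.07),(.38,.6,-.05,.3)): print(*r)
delta([.483,0.1265,.0225],105.05)
E
```

```text
[-0.3 -0.5 -2.3] 0.030136239441854697 6.95
5965 [476.5 152.3] [30.7 36.5] 15.12 pca [475.9 153.6  57.1] 14.68
1841 [487.  112.7] [29.7 16.1] -73.67 pca [487.  112.7  57.3] -75.3
436 [477.3 148.3] [30.4 49. ] 14.88 pca [477.2 150.6  55.7] 19.03
t [-0.16 -0.18 -0.01] r [-0.0005 -0.0001  0.0004] | cur [0.4843 0.1285 0.0224] a 105.07
```

Call:
send_rows([
  {"tx": -0.07,"ty": 0,"tz": 0.01,"rx": 0,"ry": 0,"rz": 0},
  {"tx": -0.14,"ty": 0,"tz": 0.02,"rx": 0,"ry": 0,"rz": 0},
  {"tx": -0.2,"ty": 0,"tz": 0.02,"rx": 0,"ry": 0,"rz": 0},
  {"tx": -0.2,"ty": 0,"tz": 0.02,"rx": 0,"ry": 0,"rz": 0},
])

```text
time: 7.38
position: [0.4851, 0.1266, 0.0224]
tool_rot: [0.608, 0.794, -0.0, 0.0]
ft_force: [-0.5, 0.8, -0.3]
grip_width: 0.0296
```

Call:
send_rows([
  {"tx": -0.05,"ty": 0,"tz": 0,"rx": 0,"ry": 0,"rz": 0},
  {"tx": -0.05,"ty": 0,"tz": 0,"rx": 0,"ry": 0,"rz": 0},
])

```text
time: 7.55
position: [0.4852, 0.1261, 0.0224]
tool_rot: [0.608, 0.794, -0.0, -0.0]
ft_force: [-0.6, 0.5, -1.0]
grip_width: 0.0301
```

Call:
send_rows([
  {"tx": -0.05,"ty": 0,"tz": 0,"rx": 0,"ry": 0,"rz": 0},
  {"tx": -0.05,"ty": 0,"tz": 0,"rx": 0,"ry": 0,"rz": 0},
])

```text
time: 7.72
position: [0.4853, 0.1258, 0.0224]
tool_rot: [0.608, 0.794, 0.0, -0.0]
ft_force: [-0.4, 0.3, -0.7]
grip_width: 0.0298
```

Now touching the table, with no end contact yet. I'll continue.

Call:
send_rows([
  {"tx": -0.05,"ty": 0,"tz": 0,"rx": 0,"ry": 0,"rz": 0},
  {"tx": -0.05,"ty": 0,"tz": 0,"rx": 0,"ry": 0,"rz": 0},
])

```text
time: 7.88
position: [0.4853, 0.1253, 0.0224]
tool_rot: [0.608, 0.794, 0.0, -0.0]
ft_force: [-1.0, 2.5, 0.6]
grip_width: 0.0299
```

Call:
send_rows([
  {"tx": -0.05,"ty": 0,"tz": 0,"rx": 0,"ry": 0,"rz": 0},
  {"tx": -0.05,"ty": 0,"tz": 0,"rx": 0,"ry": 0,"rz": 0},
])

```text
time: 8.05
position: [0.4855, 0.1248, 0.0224]
tool_rot: [0.608, 0.794, 0.0, -0.0]
ft_force: [-1.5, 3.5, 1.3]
grip_width: 0.0297
```

```bash
python3 - <<'E'
from h import *
o=robot.get_obs(); print(np.round(o["ft_force"],1),o["grip_width"],o["time"])
c=robot.camera("wrist"); W=cloud(c,o); save(c,"w7.png")
for r in fit(c,W,(.049,.07),(.38,.6,-.05,.3)): print(*r)
c=robot.camera("top"); W=cloud(c); save(c,"t7.png")
for r in fit(c,W,(.049,.07),(.38,.6,-.05,.3)): print(*r)
E
```

```text
[-1.5  3.5  1.3] 0.029675481900637544 8.05
5984 [477.6 148.6] [30.5 36.1] 15.02 pca [477.2 149.8  57.1] 14.71
1845 [488.4 108.8] [29.4 15.8] -76.34 pca [488.2 108.9  57.3] -74.96
223 [511.1  27.8] [29.7 43.3] 15.71 pca [510.4  26.4  56.7] 25.71
```

Call:
send_rows([
  {"tx": -0.05,"ty": 0,"tz": 0,"rx": 0,"ry": 0,"rz": 0},
  {"tx": -0.1,"ty": 0,"tz": 0,"rx": 0,"ry": 0,"rz": 0},
  {"tx": -0.1,"ty": 0,"tz": 0,"rx": 0,"ry": 0,"rz": 0},
])

```text
time: 8.4
position: [0.4858, 0.1237, 0.0224]
tool_rot: [0.608, 0.794, 0.0, -0.0]
ft_force: [-0.8, 2.2, 2.7]
grip_width: 0.0298
```

```bash
python3 - <<'E'
from h import *
o=robot.get_obs(); print(np.round(o["ft_force"],1),o["grip_width"],o["time"],np.round(o["position"],4))
c=robot.camera("wrist"); W=cloud(c,o); save(c,"w8.png")
for r in fit(c,W,(.049,.07),(.38,.6,-.05,.3)): print(*r)
E
```

```text
[-0.8  2.2  2.7] 0.029797737719356444 8.4 [0.4858 0.1237 0.0224]
5958 [478.1 147.3] [30.5 36.7] 15.13 pca [477.6 148.7  57.1] 14.85
1843 [488.6 107.5] [29.7 16.3] -76.17 pca [488.5 107.8  57.3] -75.68
```

Pushing moved the packet another 1.2 mm and the force dropped, so I'll check whether the row packet shifted.

```bash
python3 - <<'E'
from h import *
o=robot.get_obs()
c=robot.camera("top"); W=cloud(c); save(c,"t8.png")
b0=cv2.imread("pics/top0.png");b=cv2.imread("pics/t8.png")
s=cv2.imread("pics/scene0.png");c=robot.camera("scene");save(c,"s8.png");s8=cv2.imread("pics/s8.png")
f=lambda i:cv2.resize(i[170:260,240:360],(400,300),interpolation=cv2.INTER_NEAREST)
g=lambda i:cv2.resize(i[150:300,240:380],(400,300),interpolation=cv2.INTER_NEAREST)
cv2.imwrite("pics/c8.png",np.vstack([np.hstack([f(b0),f(b)]),np.hstack([g(s),g(s8)])]))
E
```

```text
(no output)
```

View pics/c8.png

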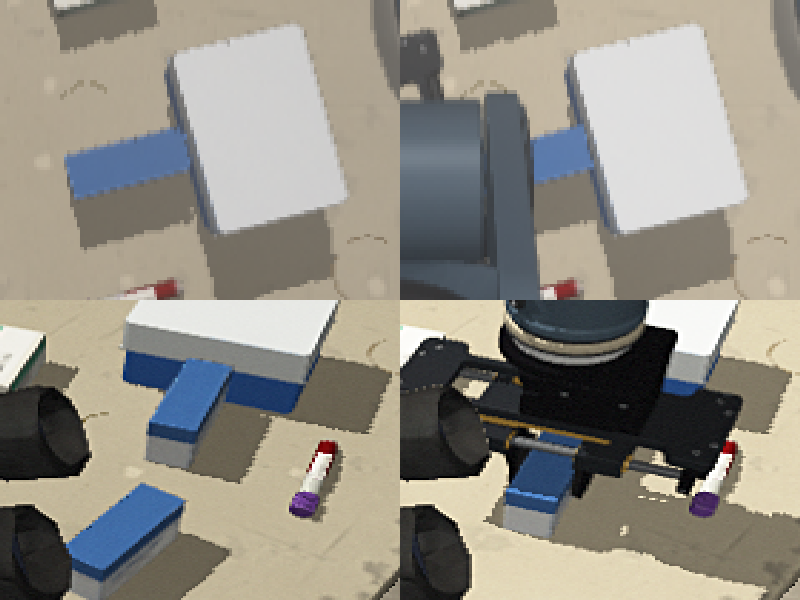

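The row packet looks unmoved in both views, e.g. the lid junction at crop px (190,150) against (592,150). The force so far is probably table friction from pressing down. I'll ease z slightly and creep on.

Call:
send_rows([
  {"tx": 0,"ty": 0,"tz": -0.03,"rx": 0,"ry": 0,"rz": 0},
  {"tx": -0.04,"ty": 0,"tz": -0.03,"rx": 0,"ry": 0,"rz": 0},
  {"tx": -0.04,"ty": 0,"tz": -0.03,"rx": 0,"ry": 0,"rz": 0},
])

```text
time: 8.8
position: [0.4859, 0.1234, 0.0225]
tool_rot: [0.608, 0.794, 0.0, -0.0]
ft_force: [-0.1, 3.1, -2.0]
grip_width: 0.0297
```

Call:
send_rows([
  {"tx": -0.04,"ty": 0,"tz": 0,"rx": 0,"ry": 0,"rz": 0},
  {"tx": -0.04,"ty": 0,"tz": 0,"rx": 0,"ry": 0,"rz": 0},
])

```text
time: 8.97
position: [0.4859, 0.1234, 0.0225]
tool_rot: [0.608, 0.794, 0.0, -0.0]
ft_force: [-1.0, 5.7, -1.4]
grip_width: 0.0296
```

With the table load gone, the TCP has stopped and the force climbs, which means firm end contact. A slight extra push, then release with a small opening.

Call:
send_rows([
  {"tx": -0.04,"ty": 0,"tz": 0.01,"rx": 0,"ry": 0,"rz": 0},
  {"tx": -0.04,"ty": 0,"tz": 0.02,"rx": 0,"ry": 0,"rz": 0},
])

```text
time: 9.13
position: [0.4859, 0.1234, 0.0225]
tool_rot: [0.608, 0.794, 0.0, -0.0]
ft_force: [-0.9, 8.1, 0.7]
grip_width: 0.0299
```

Call:
send_rows([
  {"tx": 0,"ty": 0,"tz": 0,"rx": 0,"ry": 0,"rz": 0},
  {"tx": 0,"ty": 0,"tz": 0,"rx": 0,"ry": 0,"rz": 0},
  {"tx": 0,"ty": 0,"tz": 0,"rx": 0,"ry": 0,"rz": 0},
  {"tx": 0,"ty": 0,"tz": 0,"rx": 0,"ry": 0,"rz": 0},
  {"tx": 0,"ty": 0,"tz": 0,"rx": 0,"ry": 0,"rz": 0},
], claw=5.5)

```text
time: 9.55
position: [0.4865, 0.1222, 0.0225]
tool_rot: [0.608, 0.794, 0.0, 0.0]
ft_force: [-0.3, -0.2, 0.7]
grip_width: 0.052
```

Call:
send_rows([
  {"tx": 0,"ty": 0,"tz": -2,"rx": 0,"ry": 0,"rz": 0},
  {"tx": 0,"ty": 0,"tz": -5,"rx": 0,"ry": 0,"rz": 0},
  {"tx": 0,"ty": 0,"tz": -9,"rx": 0,"ry": 0,"rz": 0},
  {"tx": 0,"ty": 0,"tz": -13,"rx": 0,"ry": 0,"rz": 0},
  {"tx": 0,"ty": 0,"tz": -16,"rx": 0,"ry": 0,"rz": 0},
])

```text
time: 9.97
position: [0.4868, 0.1224, 0.1853]
tool_rot: [0.608, 0.794, 0.001, 0.001]
ft_force: [0.8, 0.2, -0.6]
grip_width: 0.0551
```

Call:
send_rows([
  {"tx": -3.5,"ty": -0.5,"tz": 0,"rx": 0,"ry": 0,"rz": 0},
  {"tx": -7,"ty": -1,"tz": 0,"rx": 0,"ry": 0,"rz": 0},
  {"tx": -10,"ty": -2,"tz": -2,"rx": 0,"ry": 0,"rz": 0},
  {"tx": -12,"ty": -3,"tz": -4,"rx": 0,"ry": 0,"rz": 0},
  {"tx": -12,"ty": -3,"tz": -4,"rx": 0,"ry": 0,"rz": 0},
])

```text
time: 10.38
position: [0.4905, -0.0053, 0.2256]
tool_rot: [0.61, 0.792, 0.001, 0.004]
ft_force: [-0.1, 0.0, -0.2]
grip_width: 0.055
```

Call:
send_rows([
  {"tx": 0,"ty": 0,"tz": 0,"rx": 0,"ry": 0,"rz": 0},
  {"tx": 0,"ty": 0,"tz": 0,"rx": 0,"ry": 0,"rz": 0},
])

```text
time: 10.55
position: [0.4877, -0.0007, 0.222]
tool_rot: [0.609, 0.794, -0.0, -0.001]
ft_force: [-0.3, 0.4, 0.1]
grip_width: 0.0552
```

```bash
python3 - <<'E'
from h import *
o=robot.get_obs(); print(np.round(o["ft_force"],1),o["grip_width"],o["time"],np.round(o["position"],4))
for n in ["wrist","scene","top"]:
    c=robot.camera(n); W=cloud(c,o); save(c,n+"9.png")
    for r in fit(c,W,(.049,.07),(.38,.6,-.05,.3)): print(n,*r)
b=cv2.imread("pics/top9.png"); s=cv2.imread("pics/scene9.png"); w=cv2.imread("pics/wrist9.png")
f=lambda i:cv2.resize(i[170:260,220:340],(400,300),interpolation=cv2.INTER_NEAREST)
g=lambda i:cv2.resize(i[150:300,240:380],(400,300),interpolation=cv2.INTER_NEAREST)
cv2.imwrite("pics/c9.png",np.vstack([np.hstack([f(b),g(s)]),np.hstack([cv2.resize(w,(400,300))]*2)]))
E
```

```text
[-0.3  0.4  0.1] 0.05521149647179438 10.55 [ 0.4877 -0.0007  0.222 ]
wrist 5610 [495.   83.3] [ 30.7 160. ] 15.14 pca [493.5  88.5  57.2] 15.09
scene 1304 [495.1  85.1] [ 31.3 167.4] 15.24 pca [492.9  92.3  55.9] 15.26
top 800 [493.5  90.8] [ 28.6 151.4] 15.18 pca [492.8  92.9  56.8] 15.58
```

View pics/c9.png

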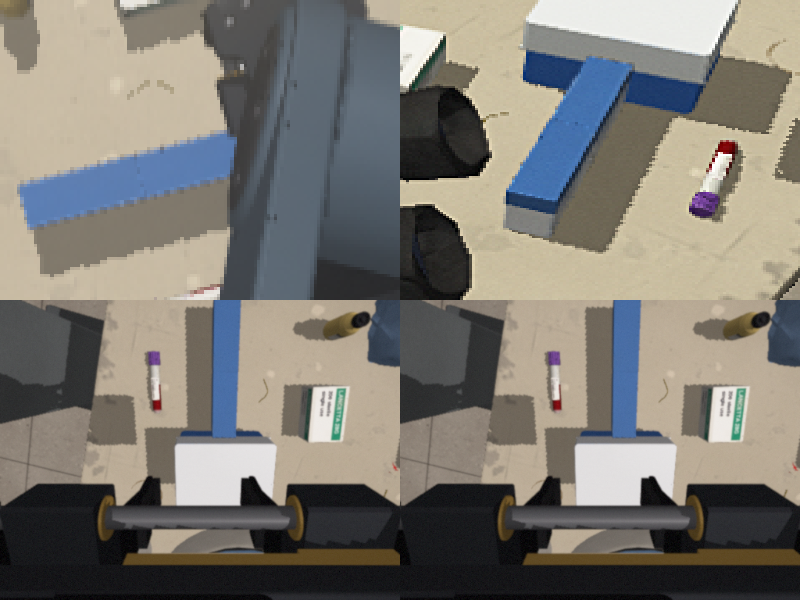

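The two packets now read as one straight blue bar. I'll compare the two halves' edge lines and check the bystanders.

```bash
python3 - <<'E'
from h import *
th=np.radians(15.1); e=np.array([np.cos(th),np.sin(th)]); n=np.array([-np.sin(th),np.cos(th)])
for nm in ["wrist","scene"]:
    o=robot.get_obs(); c=robot.camera(nm); W=cloud(c,o); col=c["color"].astype(int)
    m=(col[...,2]-col[...,0]>50)&(W[...,2]>.049)&(W[...,2]<.064)&(W[...,0]>.44)&(W[...,0]<.54)&(W[...,1]>0)&(W[...,1]<.2)
    P=W[m][:,:2]*1000; a=P@e; b=P@n; print(nm,"n-range",round(b.min(),1),round(b.max(),1))
    for lo,hi in [(-120,-100),(-95,-75),(-70,-50),(-38,-18),(-12,8),(14,34)]:
        s=(b>lo)&(b<hi)
        if s.sum()>50: print((lo,hi),s.sum(),"edges",np.round(np.percentile(a[s],[2,98]),1),"mid",round(np.mean(np.percentile(a[s],[2,98])),2))
    l=(abs(W[...,0]-.646)<.06)&(abs(W[...,1]-.069)<.06)&(W[...,2]>.035)&(W[...,2]<.046)
    print("lancet",cv2.minAreaRect((W[l][:,:2]*1000).astype(np.float32)))
    if nm=="scene":
        cv2.imwrite("pics/z10.png",cv2.resize(c["color"][170:270,270:340,::-1],None,fx=6,fy=6,interpolation=cv2.INTER_CUBIC))
    else: cv2.imwrite("pics/z11.png",cv2.resize(c["color"][:190,220:360,::-1],None,fx=3.1,fy=3.1,interpolation=cv2.INTER_CUBIC))
E
python3 -c "
import cv2,numpy as np
a=cv2.imread('pics/z10.png')[:589];b=cv2.imread('pics/z11.png');h=min(len(a),len(b));cv2.imwrite('pics/z.png',np.hstack([a[:h,:380],b[:h,:410]]))"
```

```text
wrist n-range -128.6 32.3
(-120, -100) 591 edges [484.7 514.1] mid 499.4
(-95, -75) 651 edges [484.4 514. ] mid 499.19
(-70, -50) 659 edges [484.9 514. ] mid 499.45
(-38, -18) 713 edges [485.1 514.2] mid 499.65
(-12, 8) 787 edges [485. 514.] mid 499.51
(14, 34) 773 edges [484.6 514. ] mid 499.34
lancet ((644.818603515625, 67.69168090820312), (49.249725341796875, 75.23648071289062), 16.76015281677246)
scene n-range -128.5 37.4
(-120, -100) 138 edges [485.3 514.8] mid 500.04
(-95, -75) 145 edges [485.2 515. ] mid 500.08
(-70, -50) 149 edges [485.1 514.5] mid 499.8
(-38, -18) 163 edges [485.6 514.4] mid 500.01
(-12, 8) 172 edges [485.6 514.4] mid 499.97
(14, 34) 178 edges [485.2 514.2] mid 499.66
lancet ((645.3297729492188, 68.82837677001953), (48.882598876953125, 77.54388427734375), 16.686105728149414)
```

View pics/z.png

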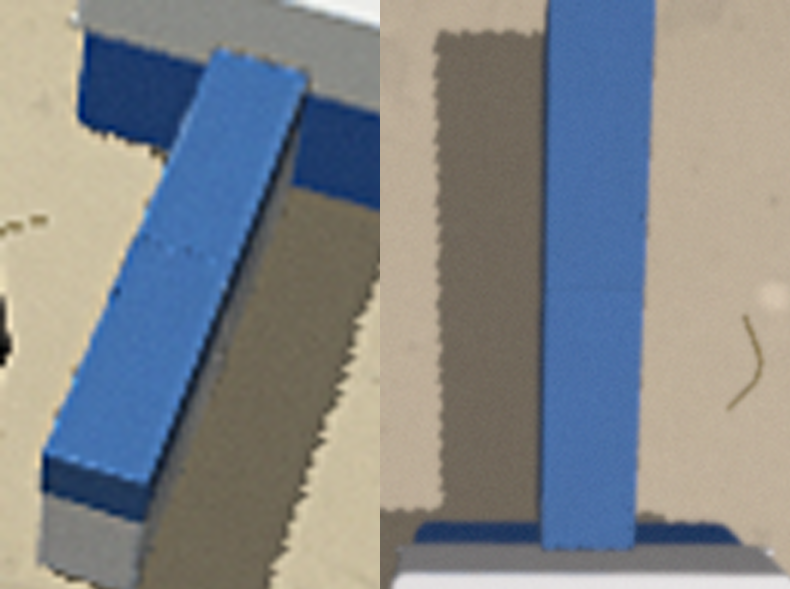

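The seam is a hairline (left view px (180,245), right view px (600,290)). The halves are in line within about 0.3 mm, and the lancet box is unmoved within the measurement noise. Handing in.

```bash
python3 -c "
from rig import robot
print(robot.get_obs()['time']); print(robot.hand_in())"
```

```text
10.8
the job is handed in; nothing more can be done
None
```

I gripped the stray packet, turned it about 16° to match the row, and set it down on the row line. I then slid it in until the end contact built up to about 8 N, released it and raised the arm clear. The job was handed in at 10.8 s of the 35 s allowed.

- **Fit:** The last pictures show one straight bar with only a hairline seam. The two packets' centre lines agree within about 0.3 mm, and the row angle is about 15.1°. The scene camera gave a row length of 166–167 mm, against 166 mm for two packets end to end.
- **Bystanders:** The lancet box is where it was, within about 1.5 mm of measurement noise. The row packet's line and its end at the tip box read the same as before.
- **Checks that disagreed:** Contact came 2–3 mm later than the wrist and top cameras predicted. I put this down to calibration error or slight play at the tip box, because I saw no shift of the row packet. In the last top-camera picture the arm hid part of the row, so I did not use its length reading. The wrist picture also cut off the far end of the stray packet, so the row length rests on the scene camera alone.

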